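# Run a hold-to-test check on the bench panel

### The job

Run the hold-to-test check on the control panel, pressing with the fingertips: first press the raised near end of the long rocker switch fully down to switch it on, then push the square key fully down so that it stays in, then press the large round button down and keep it down - finish while still holding it down. Work strictly in that order and do not press the small round button. Pick nothing up, and leave the circuit board and tweezers on the panel and the things round it where they lie.

Things in the scene. Friction and masses are not known exactly. Their poses are not given: they have to be found in the camera images.
- panel: Fixed grey mounting panel, 180 (its x) x 300 (its y) mm, top face 12 mm above the bench. Origin: centre of its underside on the bench; x points away from the robot (turned by up to 0.25 rad), y to the left, z up. The row of four black-topped control boxes stands on its far half, a board nest and tweezers on its near half.
- rocker_box: Fixed grey control box, 68 (along the panel's x) x 58 mm, its top 46 mm above the bench; carries the long black rocker switch, which runs along its x. Origin: centre of its underside, 12 mm above the bench; axes parallel to the panel's, z up. The four control boxes stand in a row along the panel's y axis, 70 mm apart, in any order; they are told apart by their control.
- key_box: Fixed grey control box, 68 (along the panel's x) x 58 mm, its top 46 mm above the bench; carries the square black key. Origin: centre of its underside, 12 mm above the bench; axes parallel to the panel's, z up. The four control boxes stand in a row along the panel's y axis, 70 mm apart, in any order; they are told apart by their control.
- test_box: Fixed grey control box, 68 (along the panel's x) x 58 mm, its top 46 mm above the bench; carries the large round black button. Origin: centre of its underside, 12 mm above the bench; axes parallel to the panel's, z up. The four control boxes stand in a row along the panel's y axis, 70 mm apart, in any order; they are told apart by their control.
- spare_box: Fixed grey control box, 68 (along the panel's x) x 58 mm, its top 46 mm above the bench; carries the small round black button, which must not be pressed. Origin: centre of its underside, 12 mm above the bench; axes parallel to the panel's, z up. The four control boxes stand in a row along the panel's y axis, 70 mm apart, in any order; they are told apart by their control.
- rocker (a joint): Angle of the long rocker, rad: 0 = off (near end, toward the robot, raised), 0.30 = on (near end fully down, its paddle level). Starts at 0 to 0.04; it stays where it is left. V-shaped rocker, 60 x 26 mm, two paddles each 30 mm long; its hinge lies across the box over the middle, 52 mm above the bench. Stiff by friction: 0.05 N m, about 2.5 N at the press point. Counts as on above 0.24.
- rocker_near_end (a point): Press point on top of the rocker's near paddle, 20 mm from the hinge toward the robot; moves with the rocker: about 63 mm above the bench when off, 57 mm when fully on.
- key (a joint): Depth of the square key, m: 0 = out, 0.007 = fully down. Starts at 0 to 0.001; stays where it is left (a friction latch of about 3 N; no spring). Counts as in above 0.0055. Pressed fully it stands 3 mm above its collar.
- key_top (a point): Centre of the top of the square key, 30 x 30 mm; 58 mm above the bench when out, 51 mm when in.
- test (a joint): Depth of the large round button, m: 0 = out, 0.006 = fully down. Sprung: 0.7 N to start, about 5 N fully down; it comes back when let go. Counts as down above 0.0035.
- test_top (a point): Centre of the top of the large round mushroom button, 40 mm across; 60 mm above the bench when out, 54 mm fully down.
- spare (a joint): Depth of the small round button, m: 0 = out, 0.006 = fully down; sprung. Must stay out.
- spare_top (a point): Centre of the top of the small round button, 16 mm across, 58 mm above the bench.
- board: Loose green circuit board with a black connector, 32 x 50 x 15 mm, in a low nest on the near left of the panel; origin: centre of its underside. Leave alone.
- tweezers: Loose steel tweezers, 125 x 13 x 10 mm, on the near right of the panel, lying across it; origin: centre of their underside. Leave alone.
- cutter: Loose red-handled side cutter, 121 x 46 x 12 mm, on the bench left of the panel; origin: centre of its underside. Leave alone.
- meter: Loose hand multimeter, 150 x 76 x 34 mm, on the bench to the right; origin: centre of its underside. Leave alone.
- spool: Loose solder spool, 54 mm across, 40 mm high, on the bench to the right beyond the vice; origin: centre of its underside. Leave alone.

How it is judged:
By the outcome, as a careful person would: the job done as asked, in the order asked, and still so for the second after the job is handed in, while the arm keeps its last pose, push and grip.
It also fails if it takes over 38 s, if anything falls off the work surface, if the arm or the gripper's body presses on something with over 40 N, if the wrist force passes 120 N, or if a joint passes its speed limit or range.

### The arm

A 6-joint arm with a two-finger parallel gripper is mounted at the origin on a cart in front of the work surface, level with it; the furniture and walls round the work are solid. World frame = base frame: x ahead of the robot, y to its left, z up, the work surface at z = 0. Lengths are in mm, angles in rad, forces in N, time in s.
With the tool pointing down it reaches from about 350 to 975 mm from the base axis. Payload 4.9 kg.
Tool frame: the origin (TCP) lies at the very end of the fingers, on their centre line; the grasp point (between the pads) lies 19 mm behind it; y points along the fingers, x is the direction in which the jaws open and shut, and the axes are right-handed (so a half turn about y gives the same grasp; the last joint's range is limited). The gripper opens to 85 mm and grips with 20 to 120 N. Pads are 22 mm wide; open, the fingers measure 114 mm over their backs; the gripper's body (76 mm by 85 mm) begins 54 mm behind the grasp point. The pads swing forward as they close: fully open they stand 13 mm farther back than shut.
Start: joints at [1.153, 0.053, 1.613, -0, 1.476, -0.119], TCP at [183.973, 597.29, 231.304] pointing down, gripper open.
Joint ranges: [-3.01, 3.01], [-1.01, 2.22], [0.06, 2.58], [-1.02, 4.17], [0.09, 2.62], [-3.14, 3.14]. Speed limits (rad/s): [2.57, 2.57, 3.14, 3.14, 3.14, 3.14].

### API

Orientations are given as a rotation vector (axis times angle).
In Python, from rig import ctrl gives the robot as it stands.
- The arm moves only by the tool step_arm, never from a script. Its arguments are lists of equal length, an entry for each row: "linear": the shift along the world's x, y, z in m, a list of three; "spin": the turn about the world's z in degrees. A call has 1 to 12 rows; each row is the pose to reach, as a shift and turn from the pose measured when the call began; what a row does not reach only later rows make up. A row lasts 1/12 s, in which the tool goes at most 41.7 mm and 7.16 degrees, less where a joint would pass 70% of its speed; a pose out of reach is approached as far as the arm can. A call with a gripper value outside its range is refused whole. "jaw" is the closure, from -1 (fully open) to 1 (shut), set as the call begins (left out, the last holds). The fingers move at their own pace and stop on an object; "newtons" is the grip in N (left out, the last holds). Time passes only in rows, so rows that repeat a pose let the fingers close. It gives the time, the measured TCP pose, the force and the opening at its end, in the units of the state.
- ctrl.sense(): the state, without advancing time (a new reading comes with each control period).
- ctrl.capture(name): name is "scene" or "top"; returns a dict with "color" (480x640x3 uint8, blue, green, red), "fx", "fy", "cx", "cy" (pixels), "pose" (4x4, takes a point from camera to world coordinates). Camera axes: x right, y up, looking along -z (the intrinsics and any distortion apply to the point x, -y, -z); pixel columns grow to the right and rows downward; lengths in mm; the calibration is good to about 2 mm. A picture is of the moment at which its call begins. There is no depth.
- ctrl.close_job(): hands the job in, once; it reports no verdict.
The state is a dict: "time_s": time; "q": joint angles; "qvel": joint speeds; "effort": joint torques, N m; "eef_pos": TCP position; "tcp_rot": TCP orientation; "force": force on the tool from outside, world axes, zero at the start; "ft_torque": the same for the moment, N m; "gripper_width": finger opening in mm.
Only numpy, scipy, OpenCV 4.12 (cv2) and the standard library are available. Lean on these libraries where they do the work, as an engineer would, in place of code of your own. Each camera call takes 0.05 s, during which the arm holds its last target.

## Working session

There is one attempt and no reset: what is moved stays moved. The work goes in short steps, Python scripts to look and compute and a tool call to move; the robot and the scene stay as the last step left them, time stands still between calls to the robot, and variables do not carry over. Pictures are saved under pics/ and viewed, and the job is handed in when it is done.

Besides the shell and the picture viewer there is one more tool, called after "Call:" as name(argument=value, ...), one argument or row to a line, values as JSON. step_arm: Moves the arm, as the interface text tells. Its arguments: {"type":"object","properties":{"linear":{"type":"array","items":{"type":"array","items":{"type":"number"}}},"spin":{"type":"array","items":{"type":"number"}},"jaw":{"type":"number"},"newtons":{"type":"number"}},"required":["linear","spin"]}

```bash
ls; mkdir -p pics
python3 - <<'E'
from rig import ctrl
import cv2,pickle
s=ctrl.sense();print(s)
for n in("scene","top"):
    c=ctrl.capture(n);cv2.imwrite(f"pics/{n}0.png",c["color"]);pickle.dump(c,open(f"{n}0.pkl","wb"))
    print({k:v for k,v in c.items() if k!="color"})
E
```

```text
pics
{'time_s': 0.0, 'q': array([ 1.15302547e+00,  5.33641910e-02,  1.61429715e+00,  6.25156531e-06,
        1.47601157e+00, -1.18987045e-01]), 'qvel': array([ 0.00182811, -0.00147846,  0.00037928,  0.00085346,  0.0013317 ,
       -0.00010479]), 'effort': array([-1.69122850e-03, -3.93678474e+01, -3.70177281e+01, -2.39068386e-04,
        6.71748421e-03, -1.62060205e-07]), 'eef_pos': array([183.70762495, 596.73492879, 230.05660233]), 'tcp_rot': array([-1.3369079 , -0.98498007,  0.98798846]), 'force': array([0.16316673, 0.9057119 , 0.80050892]), 'ft_torque': array([-0.01129514, -0.00548428,  0.00343689]), 'gripper_width': 85.62751862244875}
{'fx': 495.5640317276179, 'fy': 495.5640317276179, 'cx': 319.01331019365944, 'cy': 233.79188833148334, 'pose': array([[-8.72269569e-01,  3.17222086e-01, -3.72177306e-01,
         5.96547195e+01],
       [-4.88903062e-01, -5.48664969e-01,  6.78189168e-01,
         9.07361296e+02],
       [ 1.09359326e-02,  7.73522398e-01,  6.33674606e-01,
         8.28000966e+02],
       [ 0.00000000e+00,  0.00000000e+00,  0.00000000e+00,
         1.00000000e+00]])}
{'fx': 489.57523906118524, 'fy': 489.57523906118524, 'cx': 317.4666918425111, 'cy': 243.85866190870863, 'pose': array([[-5.33929628e-04,  9.91500784e-01, -1.30099620e-01,
         3.86199309e+02],
       [-9.99877472e-01,  1.50604342e-03,  1.55811942e-02,
         1.16529509e+02],
       [ 1.56447019e-02,  1.30091998e-01,  9.91378492e-01,
         1.07928345e+03],
       [ 0.00000000e+00,  0.00000000e+00,  0.00000000e+00,
         1.00000000e+00]])}
```

View pics/top0.png

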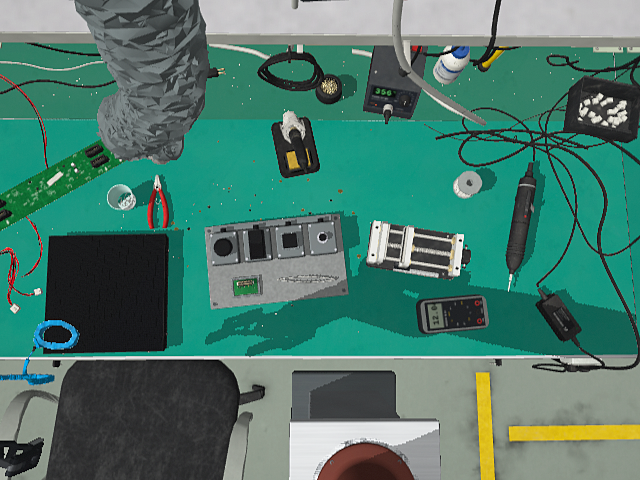

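View pics/scene0.png

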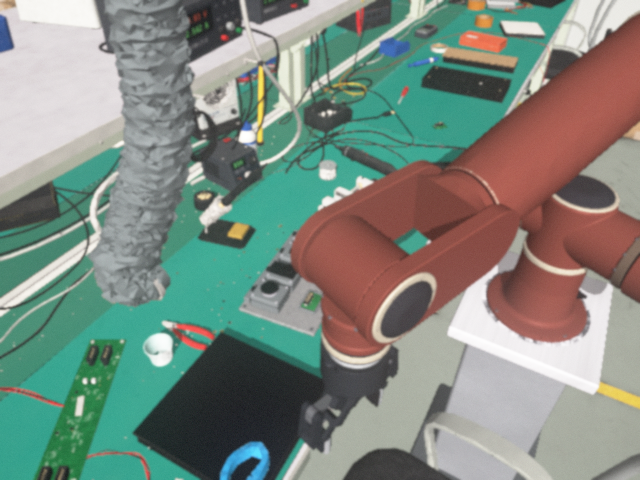

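```bash
cat > h.py <<'E'
import numpy as np,cv2,pickle
def ray(c,u,v,z):
    P=c["pose"];d=np.array([(u-c["cx"])/c["fx"],-(v-c["cy"])/c["fy"],-1.]);d=P[:3,:3]@d
    o=P[:3,3];return o+d*(z-o[2])/d[2]
def proj(c,p):
    P=c["pose"];q=P[:3,:3].T@(np.asarray(p,float)-P[:3,3])
    return np.array([c["cx"]-c["fx"]*q[0]/q[2],c["cy"]+c["fy"]*q[1]/q[2]])
E
python3 - <<'E'
from h import *
c=pickle.load(open("top0.pkl","rb"));s=pickle.load(open("scene0.pkl","rb"))
print(c.keys())
print("tcp",proj(c,[184,597,230]),proj(s,[184,597,230]),proj(c,[0,0,0]))
for uv,z in [((222,247),52),((258,243),52),((290,240),52),((322,237),52),((208,228),12),((340,213),12),((347,294),12),((211,308),12)]:
    p=ray(c,*uv,z);print(uv,p.round(1),proj(s,p).round())
im=c["color"][200:320,190:370];cv2.imwrite("pics/z0.png",cv2.resize(im,None,fx=4.4,fy=4.4,interpolation=cv2.INTER_CUBIC))
im=s["color"][200:380,200:420];cv2.imwrite("pics/z1.png",cv2.resize(im,None,fx=3,fy=3,interpolation=cv2.INTER_CUBIC))
E
```

```text
dict_keys(['color', 'fx', 'fy', 'cx', 'cy', 'pose'])
tcp [ 18.45786462 431.79815798] [347.64975082 430.89308938] [365.31303128 494.74409137]
(222, 247) [514.  301.7  52. ] [269. 291.]
(258, 243) [522.6 226.1  52. ] [284. 269.]
(290, 240) [529.2 158.5  52. ] [297. 251.]
(322, 237) [535.7  90.8  52. ] [309. 234.]
(208, 228) [561.1 340.7  12. ] [242. 307.]
(340, 213) [595.4  49.7  12. ] [297. 230.]
(347, 294) [416.5  35.7  12. ] [361. 250.]
(211, 308) [386.5 329.2  12. ] [314. 335.]
```

View pics/z0.png

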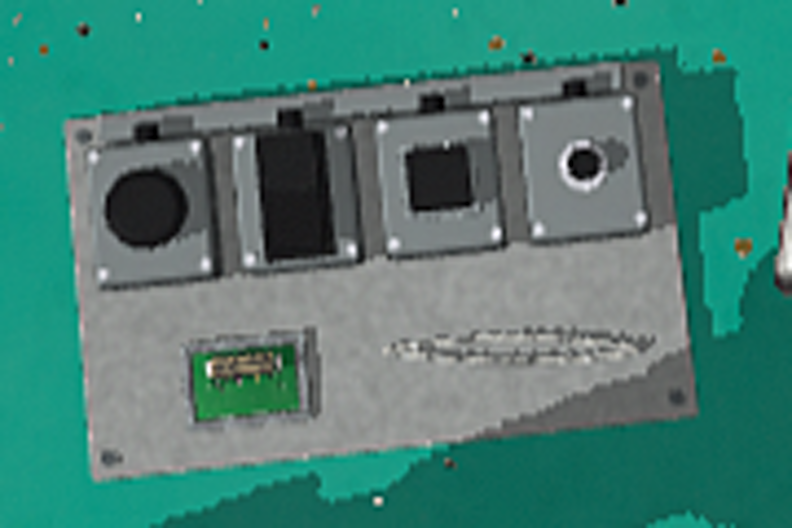

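View pics/z1.png

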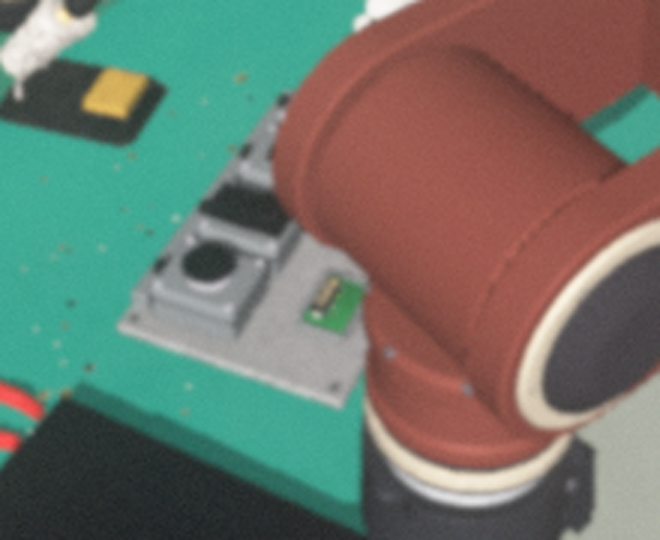

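```bash
cat > fit.py <<'E'
from h import *
from scipy.optimize import least_squares
import sys
def blobs(c,x0,y0,x1,y1,th=45):
    g=c["color"].max(2)[y0:y1,x0:x1]
    n,l,st,ce=cv2.connectedComponentsWithStats((g<th).astype(np.uint8))
    return [(ce[i]+[x0,y0],st[i]) for i in range(1,n) if st[i][4]>25]
if __name__=="__main__":
    c=pickle.load(open("top0.pkl","rb"))
    for b in blobs(c,205,215,350,270): print(b[0].round(1),b[1])
    cor=np.array([[66,120],[657,62],[697,412],[93,480]])/4.4+[190,200]-0.4
    cl=np.array([[90,150,12],[90,-150,12],[-90,-150,12],[-90,150,12]])
    W=np.array([ray(c,u,v,12)for u,v in cor]);print(W.round(1),[np.linalg.norm(W[i]-W[(i+1)%4]).round(1) for i in range(4)])
    f=lambda p:np.r_[[proj(c,[p[0]+np.cos(p[2])*a-np.sin(p[2])*b,p[1]+np.sin(p[2])*a+np.cos(p[2])*b,z])-uv for (a,b,z),uv in zip(cl,cor)]].ravel()
    r=least_squares(f,[490,190,-.15]);print(r.x,r.fun.round(2))
    R=np.array([[np.cos(r.x[2]),-np.sin(r.x[2])],[np.sin(r.x[2]),np.cos(r.x[2])]])
    for uv,z in [((223,247),59),((289.6,240.3),57.5),((322,237),57.5)]:
        p=ray(c,*uv,z)[:2];print(p,R.T@(p-r.x[:2]))
E
python3 fit.py
```

```text
[256.5 243. ] [ 43  10  18  35 468]
[289.3 240.2] [ 77  18  16  15 190]
[322.1 236.8] [114  19   7   7  36]
[222.8 246.9] [  9  23  19  18 259]
[[563.6 348.2  12. ]
 [593.8  52.1  12. ]
 [418.2  33.5  12. ]
 [385.1 329.8  12. ]] [np.float64(297.6), np.float64(176.6), np.float64(298.2), np.float64(179.5)]
[4.90223241e+02 1.90875709e+02 1.06046784e-01] [-0.62 -0.11  0.39 -0.78  0.59  0.73 -0.35  0.1 ]
[513.15728872 298.33540359] [ 34.17961906 104.4284931 ]
[527.7563302  159.14275979] [ 33.96336654 -35.52749046]
[534.89534407  90.89883623] [  33.83878391 -104.14369192]
```

Run:
```python
from h import *
from rig import ctrl
from scipy.spatial.transform import Rotation as R
s=ctrl.sense();print(R.from_rotvec(s["tcp_rot"]).as_matrix().round(3))
c=pickle.load(open("top0.pkl","rb"));sc=pickle.load(open("scene0.pkl","rb"))
for z in (50,100,150,200,300,400):
    for uv in((110,150),(185,160)):
        p=ray(c,*uv,z);print(z,p.round(),proj(sc,p).round())
```

```text
[[ 0.294 -0.001 -0.956]
 [ 0.956 -0.002  0.294]
 [-0.002 -1.     0.   ]]
50 [725. 549.  50.] [111. 331.]
50 [704. 386.  50.] [175. 285.]
100 [709. 528. 100.] [119. 311.]
100 [688. 373. 100.] [181. 267.]
150 [692. 507. 150.] [127. 289.]
150 [673. 360. 150.] [187. 248.]
200 [676. 486. 200.] [136. 266.]
200 [657. 347. 200.] [193. 228.]
300 [643. 444. 300.] [154. 216.]
300 [626. 321. 300.] [207. 185.]
400 [610. 402. 400.] [175. 161.]
400 [596. 295. 400.] [222. 136.]
```

Call:
step_arm(
  linear=[
    [0.026,-0.031,0],
    [0.053,-0.062,0],
    [0.079,-0.092,0],
    [0.105,-0.123,0],
    [0.132,-0.154,0],
    [0.158,-0.185,0],
    [0.185,-0.216,0],
    [0.211,-0.246,0],
    [0.237,-0.277,-0.01],
    [0.264,-0.308,-0.03],
    [0.29,-0.339,-0.05],
    [0.316,-0.369,-0.07],
  ],
  spin=[2,4,6,8,10,12,14,16,18,20,22,23],
  jaw=1,
  newtons=40,
)

```text
time_s: 1.1
eef_pos: [494.6, 233.0, 164.1]
tcp_rot: [-1.16, -1.285, 1.286]
force: [1.0, 0.1, 0.4]
gripper_width: -0.1
```

Call:
step_arm(
  linear=[
    [0.003,-0.003,-0.02],
    [0.006,-0.006,-0.05],
    [0.006,-0.006,-0.074],
    [0.006,-0.006,-0.074],
    [0.006,-0.006,-0.074],
  ],
  spin=[0,0,0,0,0],
)

```text
time_s: 1.52
eef_pos: [499.1, 226.5, 88.3]
tcp_rot: [-1.157, -1.281, 1.289]
force: [-0.1, -0.5, 0.6]
gripper_width: -0.2
```

Run:
```python
from h import *
from rig import ctrl
from scipy.spatial.transform import Rotation as R
s=ctrl.sense();print(s["eef_pos"],s["force"],R.from_rotvec(s["tcp_rot"]).as_matrix().round(3))
for n,(a,b,d,e) in(("top",(190,200,370,320)),("scene",(200,200,420,380))):
    c=ctrl.capture(n);pickle.dump(c,open(n+"1.pkl","wb"));cv2.imwrite(f"pics/{n}1.png",cv2.resize(c["color"][b:e,a:d],None,fx=3.3,fy=3.3,interpolation=2));print(proj(c,s["eef_pos"]))
```

```text
[499.06036848 226.4971064   88.30719453] [-0.0910115 -0.5249849  0.6023853] [[-0.103 -0.004 -0.995]
 [ 0.995 -0.003 -0.103]
 [-0.002 -1.     0.004]]
[255.73239446 252.14642051]
[292.51742301 260.61453622]
```

View pics/top1.png

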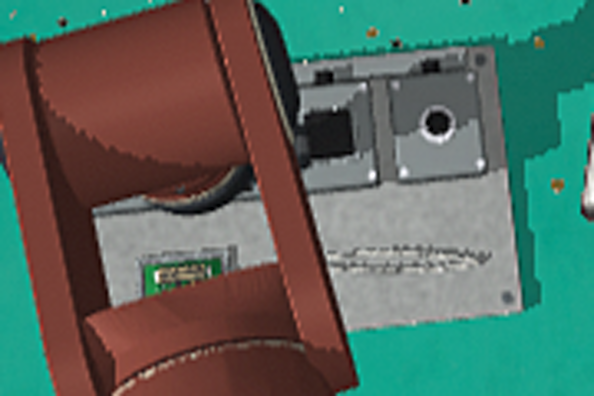

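View pics/scene1.png

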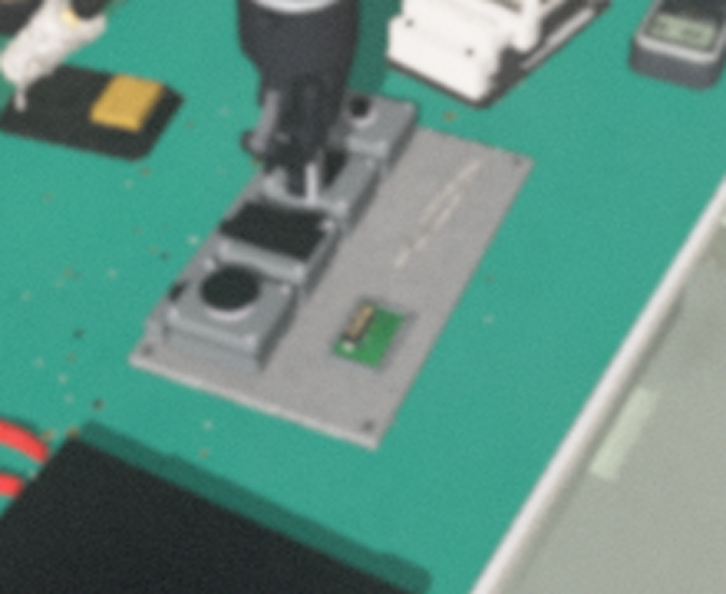

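Call:
step_arm(
  linear=[
    [0.001,0.001,-0.01],
    [0.001,0.001,-0.018],
    [0.001,0.001,-0.021],
    [0.001,0.001,-0.023],
    [0.001,0.001,-0.025],
    [0.001,0.001,-0.027],
    [0.001,0.001,-0.028],
    [0.001,0.001,-0.028],
  ],
  spin=[0,0,0,0,0,0,0,0],
)

```text
time_s: 2.28
eef_pos: [502.5, 228.6, 63.8]
tcp_rot: [-1.161, -1.287, 1.285]
force: [-0.4, -0.4, -1.3]
gripper_width: 0.2
```

Call:
step_arm(
  linear=[
    [-0.002,-0.001,-0.003],
    [-0.003,-0.001,-0.005],
    [-0.003,-0.001,-0.006],
    [-0.003,-0.001,-0.007],
    [-0.003,-0.001,-0.007],
    [-0.003,-0.001,-0.007],
  ],
  spin=[0,0,0,0,0,0],
)

```text
time_s: 2.78
eef_pos: [499.4, 227.5, 56.6]
tcp_rot: [-1.161, -1.287, 1.285]
force: [0.6, 0.0, 0.8]
gripper_width: 0.4
```

Call:
step_arm(
  linear=[
    [0.0,0,-0.002],
    [0.0,0,-0.003],
    [0.0,0,-0.003],
    [0,0,-0.003],
  ],
  spin=[0,0,0,0],
)

```text
time_s: 3.12
eef_pos: [499.5, 227.6, 56.2]
tcp_rot: [-1.16, -1.286, 1.287]
force: [-8.3, -2.6, 16.7]
gripper_width: 0.1
```

Call:
step_arm(
  linear=[
    [0,0,0.015],
    [0,0,0.034],
    [0.007,-0.017,0.034],
    [0.014,-0.034,0.034],
    [0.021,-0.052,0.034],
    [0.0285,-0.0685,0.034],
    [0.0285,-0.0685,0.034],
    [0.0285,-0.0685,0.034],
    [0.0285,-0.0685,0.034],
  ],
  spin=[0,0,0,0,0,0,0,0,0],
)

```text
time_s: 3.87
eef_pos: [527.4, 159.4, 89.8]
tcp_rot: [-1.159, -1.285, 1.287]
force: [-0.5, 0.5, 0.1]
gripper_width: -0.4
```

Run:
```python
from h import *
from rig import ctrl
s=ctrl.sense();print(s["eef_pos"],s["force"])
for n,(a,b,d,e) in(("top",(190,200,370,320)),("scene",(200,200,420,380))):
    c=ctrl.capture(n);pickle.dump(c,open(n+"2.pkl","wb"));cv2.imwrite(f"pics/{n}2.png",cv2.resize(c["color"][b:e,a:d],None,fx=3.3,fy=3.3,interpolation=2));print((proj(c,s["eef_pos"])-[a,b])*3.3)
```

```text
[527.38782971 159.40988517  89.80005534] [-0.53201323  0.5429914   0.10069847]
[326.11224782 126.40539966]
[321.03616889 128.96810017]
```

View pics/scene2.png

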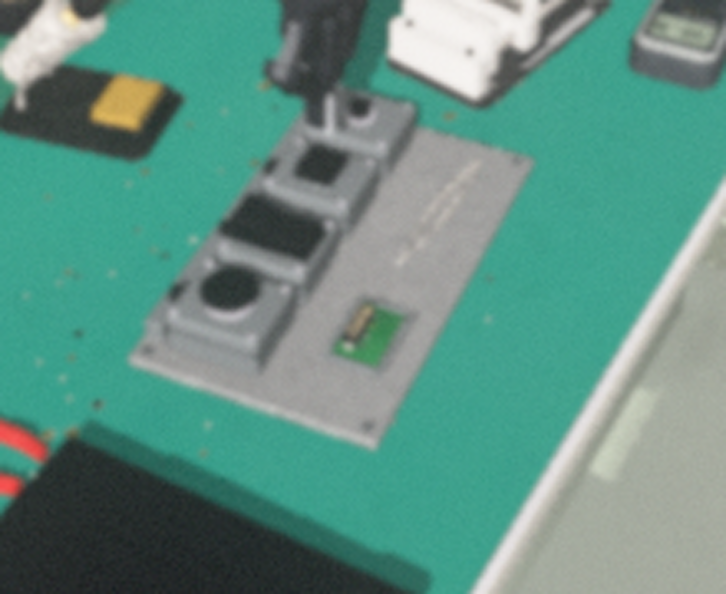

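View pics/top2.png

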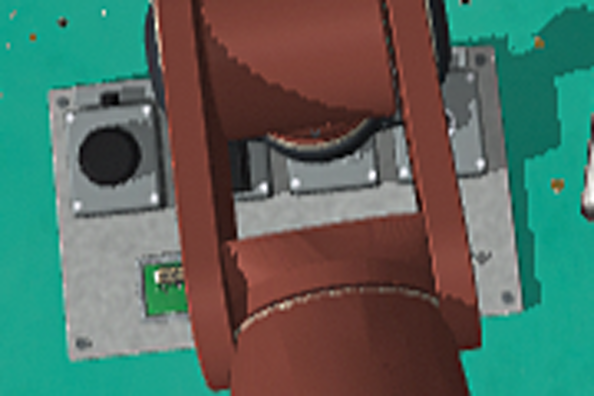

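Call:
step_arm(
  linear=[
    [0,0,-0.012],
    [0,0,-0.024],
    [0,0,-0.03],
    [0,0,-0.033],
    [0,0,-0.036],
    [0,0,-0.039],
    [0,0,-0.04],
    [0,0,-0.041],
    [0,0,-0.041],
  ],
  spin=[0,0,0,0,0,0,0,0,0],
)

```text
time_s: 4.72
eef_pos: [527.2, 159.9, 50.9]
tcp_rot: [-1.157, -1.284, 1.289]
force: [-9.2, -1.9, 14.9]
gripper_width: 0.6
```

Call:
step_arm(
  linear=[
    [0,0,0.015],
    [0,0,0.039],
    [-0.003,0.03,0.039],
    [-0.006,0.06,0.039],
    [-0.009,0.09,0.039],
    [-0.012,0.12,0.039],
    [-0.014,0.1385,0.039],
    [-0.014,0.1385,0.039],
    [-0.014,0.1385,0.039],
    [-0.014,0.1385,0.039],
  ],
  spin=[0,0,0,0,0,0,0,0,0,0],
)

```text
time_s: 5.55
eef_pos: [513.3, 297.8, 89.7]
tcp_rot: [-1.158, -1.284, 1.289]
force: [-0.0, 0.2, -0.4]
gripper_width: -0.2
```

Run:
```python
from h import *
from rig import ctrl
s=ctrl.sense();print(s["eef_pos"],s["force"])
for n,(a,b,d,e) in(("top",(190,200,370,320)),("scene",(200,200,420,380))):
    c=ctrl.capture(n);pickle.dump(c,open(n+"3.pkl","wb"));cv2.imwrite(f"pics/{n}3.png",cv2.resize(c["color"][b:e,a:d],None,fx=3.3,fy=3.3,interpolation=2));print((proj(c,s["eef_pos"])-[a,b])*3.3)
```

```text
[513.30187642 297.82914341  89.71614642] [-0.03171408  0.24440965 -0.37078476]
[100.96781086 148.69556317]
[228.00929115 255.95426103]
```

View pics/scene3.png

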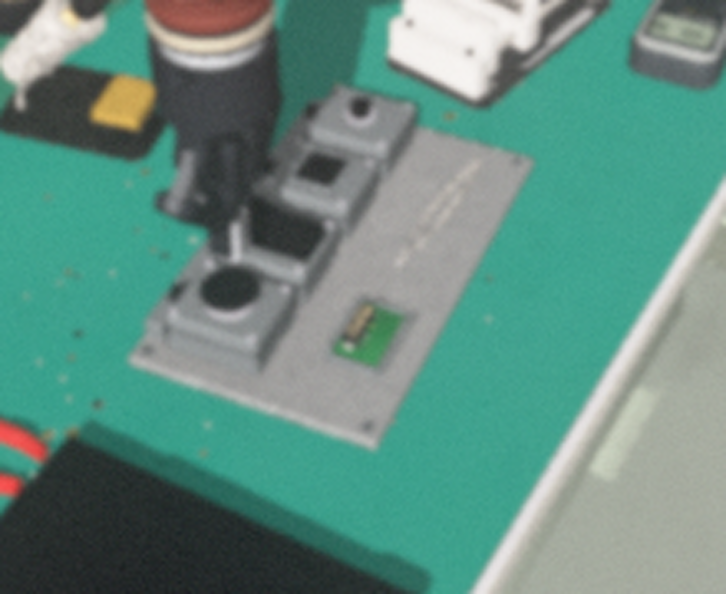

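View pics/top3.png

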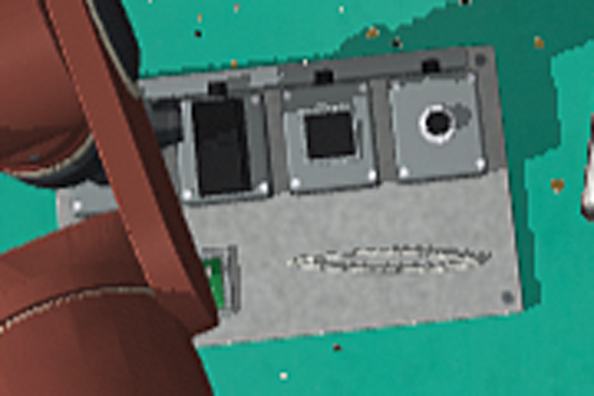

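Picture 3 shows the key sunk (scene crop 320,168), the rocker's near end down (scene crop 285,245), the spare button unchanged, and the tip above the large button (230,288).

Call:
step_arm(
  linear=[
    [0,0.0005,-0.012],
    [0,0.0005,-0.024],
    [0,0.0005,-0.029],
    [0,0.0005,-0.032],
    [0,0.0005,-0.035],
    [0,0.0005,-0.037],
    [0,0.0005,-0.038],
    [0,0.0005,-0.038],
    [0,0.0005,-0.038],
    [0,0.0005,-0.038],
  ],
  spin=[0,0,0,0,0,0,0,0,0,0],
)

```text
time_s: 6.48
eef_pos: [512.9, 297.2, 53.7]
tcp_rot: [-1.158, -1.28, 1.291]
force: [-7.8, -6.9, 13.0]
gripper_width: -0.5
```

Run:
```python
from h import *
from rig import ctrl
s=ctrl.sense();print(s["eef_pos"],s["force"])
for n,(a,b,d,e) in(("top",(190,200,370,320)),("scene",(200,200,420,380))):
    c=ctrl.capture(n);cv2.imwrite(f"pics/{n}4.png",cv2.resize(c["color"][b:e,a:d],None,fx=3.3,fy=3.3,interpolation=2))
s=ctrl.sense();print(s["eef_pos"],s["force"],s["time_s"])
```

```text
[512.86856021 297.15893845  53.71860638] [-7.78349125 -6.9110862  13.04549196]
[512.88745637 297.18228226  53.73651972] [-9.53783721 -5.49639027 13.9734586 ] 6.5833
```

View pics/scene4.png

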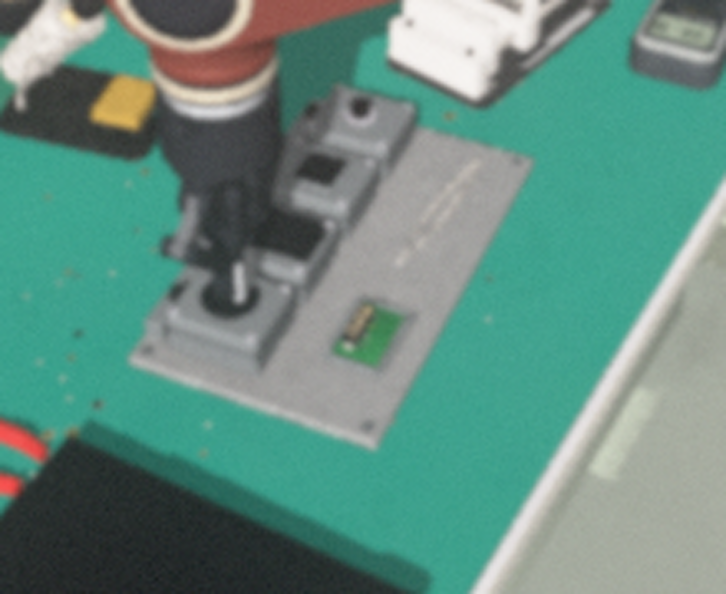

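The fingertips hold the large button down (scene crop 235,295). The tip reads z = 53.7 mm, which is the bottom of the button's travel, with a steady push of about 14 N. I'm handing in now.

Run:
```python
from rig import ctrl
print(ctrl.close_job())
```

```text
the job is handed in; nothing more can be done
None
```

I ran the check in the order asked with the gripper shut, and handed it in while still holding the large round button down, at about 6.6 s of the 38 s allowed.

| Control | Fingertip height at the stop | Expected height | Push |
|---|---|---|---|
| Rocker, near end | 56.2 mm | about 57 mm when fully on | about 17 N |
| Square key | 50.9 mm | 51 mm when in | about 15 N |
| Large round button | 53.7 mm | 54 mm when fully down | about 14 N, still held |

- **After the presses:** the pictures show the rocker's near end down and the key staying in. The small round button, board and tweezers look unmoved.
- **Side force:** while pressing, the force reading also showed about 9–11 N sideways, which I left uncorrected because all three stops were reached.
- **Not checked up close:** I did not look closely at the cutter, meter and spool afterwards, but the arm stayed well away from them.

No check failed. The 0.8 mm gap on the rocker is within the 2 mm camera calibration and the noise in the tip readings.

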